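# Seat the three-hole flange on the reel stand

### The job

Fit the flange with three bolt holes onto the strap reel stand: pick it up by its collar, turn it so that its holes line up with the three studs, and lower it (do not drop it) over the hub until it lies flat and fully home on the seat, then let go. The similar flange with four holes is for another stand: leave it where it is.

Things in the scene. Friction and masses are not known exactly. Their poses are not given: they have to be found in the camera images.
- flange3_center (a point): Flange to fit (sizes in mm): loose flat aluminium disc 128 wide, 8 thick, 0.3 kg; hexagonal collar on top to grip, 40 across flats, 45 tall (53 overall). Bore 28 wide right through; three holes 24 wide, 120 deg apart, centres 44 from the axis. Point: on the axis, 26.5 above the underside. z up, x towards one hole; collar flats face +y, -y and every 60 deg from there.
- flange4_center (a point): Flange to leave alone (mm): loose, same material, disc and collar, but four holes 90 deg apart. Point: on its axis, 26.5 above the underside; z up, x towards one hole. Which flange lies nearer the stand varies.
- hub_seat (a point): Reel stand, fixed (mm): grey foot 160 wide, dark round steel seat 124 wide, its top 24 above the worktop. On it a hub 23 wide for 28, then tapering to a 6 wide tip 44 above the seat; three pointed studs 8 wide, 20 tall, 120 deg apart, 44 from the axis. Point: on the axis, level with the seat; z up, x towards one stud. Room to spare: 8 round studs, 2.5 round hub.

How it is judged (in metres and radians):
At the end, for the whole second after the job is handed in: The three-hole flange sits on the stand with the hub in its bore and the studs through its holes: its axis within 10 mm of the hub's, its underside within 5 mm of the seat, collar up and level within 5 degrees, at rest; the four-hole flange within 50 mm of where it was (horizontal distance between flange3_center and hub_seat below 0.01 m and z of flange3_center in the frame of hub_seat between 0.022 and 0.0315 m and angle between flange3_center's own z axis and vertical below 0.09 rad and linear speed of flange3 below 0.02 m/s and distance of flange4_center from where it was at the start of the episode below 0.05 m); the robot touches nothing.
It fails at once if the four-hole flange is moved by 50 mm or more (distance of flange4_center from where it was at the start of the episode above 0.05 m).
It fails at once if the three-hole flange is let go with its underside more than 50 mm above the seat (dropped) (z of flange3_center in the frame of hub_seat above 0.0765 m and contact force between the fingers and flange3 below 0.05 N).
It also fails if it takes over 32 s, if anything falls off the work surface, if the arm or the gripper's body presses on something with over 40 N, if the wrist force passes 120 N, or if a joint passes its speed limit or range.

### The arm

A 6-joint arm with a two-finger parallel gripper is mounted at the origin on a cart in front of the work surface, level with it; the furniture and walls round the work are solid. World frame = base frame: x ahead of the robot, y to its left, z up, the work surface at z = 0. Lengths are in mm, angles in degrees, forces in N, time in s.
With the tool pointing down it reaches from about 250 to 725 mm from the base axis. Payload 9.7 kg.
Tool frame: the origin (TCP) lies at the very end of the fingers, on their centre line; the grasp point (between the pads) lies 19 mm behind it; z points along the fingers, y is the line along which they close (so a half turn about z gives the same grasp; the last joint's range is limited). The gripper opens to 85 mm and grips with 20 to 120 N. Pads are 22 mm wide; open, the fingers measure 114 mm over their backs; the gripper's body (76 mm by 85 mm) begins 54 mm behind the grasp point. The pads swing forward as they close: fully open they stand 13 mm farther back than shut.
Start: joints at [-73.797, 4.979, 10.078, 95.1, 0, 90], TCP at [153.472, -528.151, 231.284] pointing down, gripper open.
Joint ranges: [-179.16, 179.16], [-48.56, 103.87], [-65.8, 70.77], [-126.05, 130.52], [-82.76, 87.17], [-180, 180]. Speed limits (degrees/s): [127.2, 127.2, 147.25, 180, 180, 180].

### API

Orientations are given as a 3x3 rotation matrix whose columns are the frame's x, y, z axes.
In Python, from cell import status, read_camera, calibration, sign_off gives the robot as it stands.
- The arm moves only by the shell command python3 -m inch 'ROWS' [FORCE]. ROWS is JSON, a list of rows, each an object with "turn": the turn, a rotation vector about the tool's x, y, z in units of 180 degrees (1.0 is 180 degrees), a list of three; "offset": the shift along the tool's x, y, z in units of 250 mm (1.0 is 250 mm), a list of three; "hand": the gripper's target within -1 to 1 (fully open at 1, half-way at 0, shut at -1). A call has 1 to 12 rows; each row shifts and turns the commanded pose from where the row before left it, along the tool's axes as they then stand; what a row does not reach is not made up. A row lasts 1/10 s, in which the tool goes at most 50 mm and 8.59 degrees, less where a joint would pass 70% of its speed; a pose out of reach is approached as far as the arm can. A call with a number of a shift or a turn outside -1 to 1 is refused whole. A call with a gripper value outside its range is refused whole. The fingers move at their own pace and stop on an object; FORCE is the grip in N (left out, the last holds). Time passes only in rows, so rows that do not move let the fingers close. It gives the time, the measured TCP pose, the force, the opening and the grip force at its end, in the units of the state.
- status.read_state(): the state, without advancing time (a new reading comes with each control period).
- read_camera(name): name is "side" or "top" or "wrist"; returns (picture, depth): 420x560x3 uint8, red, green, blue; 420x560 float32, mm along the optical axis (not along the pixel's ray), 0 where there is no reading.
- calibration(name): a dict with "mtx" (3x3 intrinsics, pixels), "dist_coeffs" ([k1, k2, p1, p2, k3] as OpenCV has them; the pictures are not rectified), "view" (4x4, takes a point from world to camera coordinates); the wrist camera has in their place "tool_from_camera" (4x4, takes a point from camera to tool coordinates, whose origin is the TCP and whose axes are the flange's). Camera axes: x right, y up, looking along -z (the intrinsics and any distortion apply to the point x, -y, -z); pixel columns grow to the right and rows downward; lengths in mm; the calibration is good to about 2 mm. A picture is of the moment at which its call begins: read the wrist's pose just before it. calibration takes no time and is no camera call.
- sign_off(): hands the job in; it is judged then, once.
The state is a dict: "time_s": time; "joint_pos": joint angles; "qvel": joint speeds; "joint_efforts": joint torques, N m; "tcp_pos": TCP position; "ee_rot": TCP orientation; "contact_force": force on the tool from outside, world axes, zero at the start; "ft_torque": the same for the moment, N m; "opening": opening from 0.0 (shut) to 1.0 (fully open); "gripper_force": force on a finger pad.
Only numpy, scipy, OpenCV 4.12 (cv2) and the standard library are available. Lean on these libraries where they do the work, as an engineer would, in place of code of your own. Each camera call takes 0.05 s, during which the arm holds its last target. There are 200 camera calls.

## Working session

There is one attempt and no reset: what is moved stays moved. The work goes in short steps, Python scripts to look and compute and a shell command to move; the robot and the scene stay as the last step left them, time stands still between calls to the robot, and variables do not carry over. Pictures are saved under pics/ and viewed, at most 10 in all, crops included, and the job is handed in when it is done.

```bash
mkdir -p pics; ls; cat > h.py <<'E'
import numpy as np,cv2
from cell import status, read_camera, calibration, sign_off
def shot(name,fn):
    s=status.read_state(); im,d=read_camera(name)
    cv2.imwrite('pics/'+fn+'.png',im[:,:,::-1]); np.savez('pics/'+fn+'.npz',im=im,d=d,R=np.array(s['ee_rot']),p=np.array(s['tcp_pos']))
    return s
def world_from_cam(name,f):
    c=calibration(name)
    if name=='wrist':
        T=np.eye(4);T[:3,:3]=f['R'];T[:3,3]=f['p'];return T@np.array(c['tool_from_camera'])
    return np.linalg.inv(np.array(c['view']))
def cloud(name,fn):
    f=np.load('pics/'+fn+'.npz');c=calibration(name);d=f['d']
    v,u=np.mgrid[0:420,0:560]
    n=cv2.undistortPoints(np.stack([u,v],-1).reshape(-1,1,2).astype(float),np.array(c['mtx'],float),np.array(c['dist_coeffs'],float)).reshape(420,560,2)
    P=np.stack([n[...,0]*d,-n[...,1]*d,-d,np.ones_like(d)],-1)
    return (P@world_from_cam(name,f).T)[...,:3],f['im'],d
E
python3 - <<'E'
from h import *
s=shot('top','top1');print(s['time_s'],s['ee_rot'],s['opening'])
shot('side','side1')
a=cv2.imread('pics/top1.png')
P,im,d=cloud('top','top1')
for v in range(20,420,50): print([tuple(P[v,u].round().astype(int)) for u in range(20,560,100)])
E
```

```text
pics
0.0 [[ 9.60291714e-01  2.78997616e-01 -3.92777037e-04]
 [ 2.78997891e-01 -9.60290853e-01  1.28578852e-03]
 [-1.84482645e-05 -1.34431603e-03 -9.99999096e-01]] 0.9990822292777245
[(np.int64(926), np.int64(677), np.int64(53)), (np.int64(915), np.int64(466), np.int64(63)), (np.int64(868), np.int64(257), np.int64(141)), (np.int64(872), np.int64(74), np.int64(130)), (np.int64(870), np.int64(-110), np.int64(134)), (np.int64(1153), np.int64(-572), np.int64(-384))]
[(np.int64(826), np.int64(679), np.int64(34)), (np.int64(808), np.int64(461), np.int64(65)), (np.int64(774), np.int64(256), np.int64(135)), (np.int64(821), np.int64(66), np.int64(23)), (np.int64(773), np.int64(-105), np.int64(135)), (np.int64(1183), np.int64(-784), np.int64(-825))]
[(np.int64(730), np.int64(687), np.int64(2)), (np.int64(727), np.int64(477), np.int64(-1)), (np.int64(725), np.int64(271), np.int64(-1)), (np.int64(721), np.int64(67), np.int64(3)), (np.int64(721), np.int64(-139), np.int64(1)), (np.int64(983), np.int64(-766), np.int64(-824))]
[(np.int64(624), np.int64(680), np.int64(2)), (np.int64(622), np.int64(473
[... 619 characters left out ...]
.int64(418), np.int64(73), np.int64(4)), (np.int64(416), np.int64(-126), np.int64(-4)), (np.int64(418), np.int64(-564), np.int64(-493))]
[(np.int64(323), np.int64(666), np.int64(-3)), (np.int64(324), np.int64(464), np.int64(0)), (np.int64(323), np.int64(268), np.int64(3)), (np.int64(322), np.int64(74), np.int64(0)), (np.int64(319), np.int64(-122), np.int64(-2)), (np.int64(264), np.int64(-600), np.int64(-589))]
[(np.int64(83), np.int64(1068), np.int64(-813)), (np.int64(86), np.int64(709), np.int64(-817)), (np.int64(85), np.int64(358), np.int64(-821)), (np.int64(110), np.int64(21), np.int64(-666)), (np.int64(78), np.int64(-342), np.int64(-818)), (np.int64(115), np.int64(-583), np.int64(-570))]
```

View pics/top1.png

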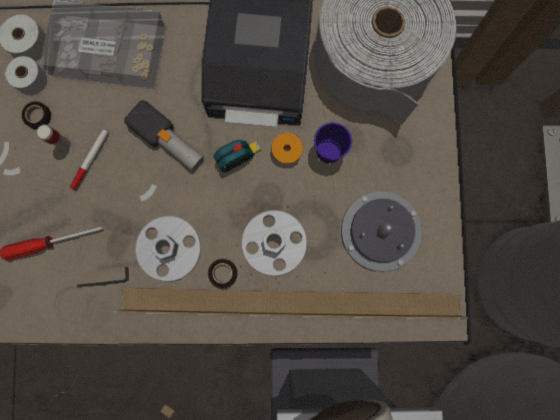

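The left flange (167,248) shows three holes. The one in the middle (274,242) has four, and the stand is at (382,231). I'll enlarge these areas.

```bash
python3 - <<'E'
from h import *
a=cv2.imread('pics/top1.png')
f=lambda u,v:cv2.convertScaleAbs(cv2.resize(a[v:v+100,u:u+100],(400,400),interpolation=cv2.INTER_CUBIC),alpha=1.5)
cv2.imwrite('pics/c1.png',np.hstack([f(117,198),f(332,181)]))
P,im,d=cloud('top','top1')
for u,v in [(167,248),(274,242),(382,231)]:
    Q=P[v-50:v+50,u-50:u+50].reshape(-1,3)
    for lo,hi in [(5,12),(15,30),(45,65)]:
        m=(Q[:,2]>lo)&(Q[:,2]<hi)
        if m.any(): q=Q[m]; print(u,lo,m.sum(),q.mean(0).round(1),((q.min(0)+q.max(0))/2).round(1))
print('rail',[P[v,300].round() for v in (296,304,310)], 'printer',P[60,260],P[150,332])
E
```

```text
167 5 2547 [454.5 371.7   7.9] [465.3 372.7   8.5]
167 15 211 [429.3 307.2  19.6] [438.1 330.9  22.5]
167 45 242 [463.8 370.5  52.4] [463.4 370.7  52.3]
274 5 2300 [470.4 163.7   7.9] [466.5 174.6   8.5]
274 15 205 [418.8 241.9  18.7] [437.3 204.8  22.2]
274 45 232 [471.8 162.5  52.4] [471.3 162.9  51.3]
382 5 1692 [490.3 -44.2   7.9] [488.2 -49.3   8.5]
382 15 2938 [493.7 -48.8  23.6] [493.1 -49.4  22.3]
382 45 97 [493.2 -47.9  57. ] [494.  -33.6  55.4]
rail [array([368., 112.,   2.]), array([353., 113.,   4.]), array([341., 113.,   4.])] printer [789.47660903 184.11665204 142.36245351] [6.59052769e+02 4.33470086e+01 5.52246496e-01]
```

View pics/c1.png

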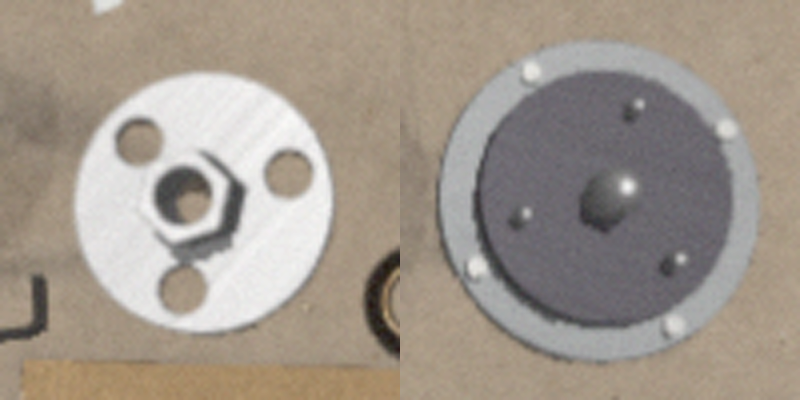

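View pics/side1.png

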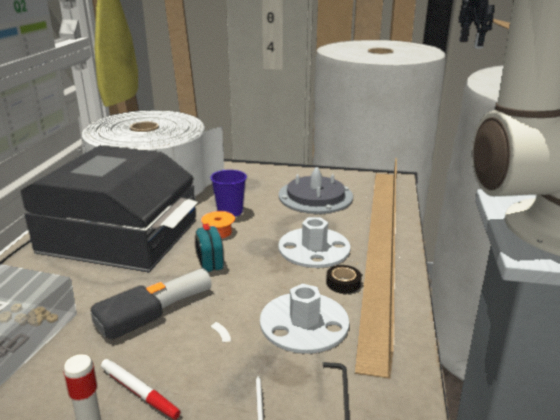

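The left crop shows holes at (138,141), (289,173) and (183,290). The right crop shows studs with bases near (629,117), (518,221) and (668,269). The side view shows both flanges lying flat, with the rail (z≈4) in front.

```bash
cat >> h.py <<'E'
def ray(name,fn,uv,z):
    f=np.load('pics/'+fn+'.npz');c=calibration(name);T=world_from_cam(name,f)
    n=cv2.undistortPoints(np.array(uv,float).reshape(-1,1,2),np.array(c['mtx'],float),np.array(c['dist_coeffs'],float)).reshape(-1,2)
    D=np.c_[n[:,0],-n[:,1],-np.ones(len(n))]@T[:3,:3].T;o=T[:3,3]
    return o+D*((z-o[2])/D[:,2])[:,None]
def fit3(W,per=120):
    c=W.mean(0); a=np.degrees(np.arctan2(W[:,1]-c[1],W[:,0]-c[0]))
    return c.round(1),a.round(1),np.linalg.norm((W-c)[:,:2],axis=1).round(1),np.round(np.degrees(np.angle(np.exp(1j*np.radians(a*3)).mean()))/3,2)
E
python3 - <<'E'
from h import *
g=lambda L,u0,v0:[((x+.5)/4-.5+u0,(y+.5)/4-.5+v0) for x,y in L]
print(fit3(ray('top','top1',g([(138,141),(289,173),(183,290)],117,198),8)))
print(fit3(ray('top','top1',g([(229,117),(118,221),(268,269)],332,181),24)))
print(fit3(ray('top','top1',g([(638,103),(525,211),(681,258)],332-100,181),44)))
print(calibration('wrist')['tool_from_camera'])
s=status.read_state();print(np.degrees(np.arctan2(s['ee_rot'][1][0],s['ee_rot'][0][0])))
E
```

```text
(array([463.2, 371.3,   8. ]), array([ 47.8, -72.2, 168.1]), array([44.4, 44.2, 44.3]), np.float64(47.91))
(array([491.2, -48.9,  24. ]), array([ -17.7,  101.6, -138. ]), array([43.5, 43.5, 43.9]), np.float64(-18.03))
(array([494.9, -49.5,  44. ]), array([ -16.9,  102.3, -136.9]), array([43.7, 44.1, 44.4]), np.float64(-17.15))
[[-4.24639843e-04  9.54331623e-01  2.98749012e-01  7.69622966e+01]
 [ 9.99999906e-01  4.32124557e-04  4.10032262e-05  1.53849460e+00]
 [-8.99661091e-05  2.98749002e-01 -9.54331717e-01 -1.42972858e+02]
 [ 0.00000000e+00  0.00000000e+00  0.00000000e+00  1.00000000e+00]]
16.20259936716319
```

```bash
R='{"turn":[0,0,0],"offset":[0.0997,-0.1412,0],"hand":1}'; python3 -m inch '[{"turn":[0,0,0],"offset":[0.0997,-0.1412,0],"hand":1},{"turn":[0,0,0],"offset":[0.0997,-0.1412,0],"hand":1},{"turn":[0,0,0],"offset":[0.0997,-0.1412,0],"hand":1},{"turn":[0,0,0],"offset":[0.0997,-0.1412,0],"hand":1},{"turn":[0,0,0],"offset":[0.0997,-0.1412,0],"hand":1},{"turn":[0,0,0],"offset":[0.0997,-0.1412,0],"hand":1},{"turn":[0,0,0],"offset":[0.0997,-0.1412,0],"hand":1},{"turn":[0,0,0],"offset":[0.0997,-0.1412,0],"hand":1},{"turn":[0,0,0],"offset":[0.0997,-0.1412,0],"hand":1},{"turn":[0,0,0],"offset":[0.0997,-0.1412,0],"hand":1},{"turn":[0,0,0],"offset":[0.0997,-0.1412,0],"hand":1}]'; python3 -c "
from cell import status;import numpy as np;print(np.round(status.read_state()['joint_pos'],1))"
```

```text
time_s: 1.2
tcp_pos: [308.4, -77.1, 231.2]
ee_rot: [[0.96, 0.279, 0.001], [0.279, -0.96, -0.0], [0.0, 0.0, -1.0]]
contact_force: [1.4, 0.2, 0.8]
opening: 1.001
gripper_force: 0.0
[-14.  -26.5 -16.6  99.8  -0.  149.8]
```

```bash
python3 -m inch '[{"turn":[0,0,-0.0463],"offset":[0,0,0],"hand":1},{"turn":[0,0,-0.0463],"offset":[0,0,0],"hand":1},{"turn":[0,0,-0.0463],"offset":[0,0,0],"hand":1},{"turn":[0,0,-0.0463],"offset":[0,0,0],"hand":1},{"turn":[0,0,-0.0463],"offset":[0,0,0],"hand":1},{"turn":[0,0,-0.0463],"offset":[0,0,0],"hand":1},{"turn":[0,0,-0.0463],"offset":[0,0,0],"hand":1},{"turn":[0,0,-0.0463],"offset":[0,0,0],"hand":1},{"turn":[0,0,-0.0463],"offset":[0,0,0],"hand":1},{"turn":[0,0,-0.0463],"offset":[0,0,0],"hand":1},{"turn":[0,0,-0.0463],"offset":[0,0,0],"hand":1}]'
python3 -m inch '[{"turn":[0,0,0],"offset":[0.1513,0.1143,0.0125],"hand":1},{"turn":[0,0,0],"offset":[0.1513,0.1143,0.0125],"hand":1},{"turn":[0,0,0],"offset":[0.1513,0.1143,0.0125],"hand":1},{"turn":[0,0,0],"offset":[0.1513,0.1143,0.0125],"hand":1},{"turn":[0,0,0],"offset":[0.1513,0.1143,0.0125],"hand":1},{"turn":[0,0,0],"offset":[0.1513,0.1143,0.0125],"hand":1},{"turn":[0,0,0],"offset":[0.1513,0.1143,0.0125],"hand":1},{"turn":[0,0,0],"offset":[0.1513,0.1143,0.0125],"hand":1},{"turn":[0,0,0],"offset":[0.1513,0.1143,0.0125],"hand":1},{"turn":[0,0,0],"offset":[0.1513,0.1143,0.0125],"hand":1},{"turn":[0,0,0],"offset":[0,0,0],"hand":1}]'; python3 -c "
from h import *
s=shot('wrist','w1');print(s['tcp_pos'],np.degrees(np.arctan2(s['ee_rot'][1][0],s['ee_rot'][0][0])),np.round(s['joint_pos'],1))"
```

```text
time_s: 2.3
tcp_pos: [308.3, -78.7, 231.1]
ee_rot: [[-0.313, 0.95, -0.0], [0.95, 0.313, 0.0], [0.0, -0.0, -1.0]]
contact_force: [0.2, -0.6, 0.1]
opening: 1.0
gripper_force: 0.0
time_s: 3.4
tcp_pos: [464.6, 372.9, 195.6]
ee_rot: [[-0.31, 0.951, -0.004], [0.951, 0.31, -0.003], [-0.001, -0.005, -1.0]]
contact_force: [-0.8, -0.5, -1.3]
opening: 0.998
gripper_force: 0.0
[464.57925303 372.92052326 195.61216395] 108.05345104940125 [ 38.7  11.   12.9  92.1   0.  110.7]
```

View pics/w1.png

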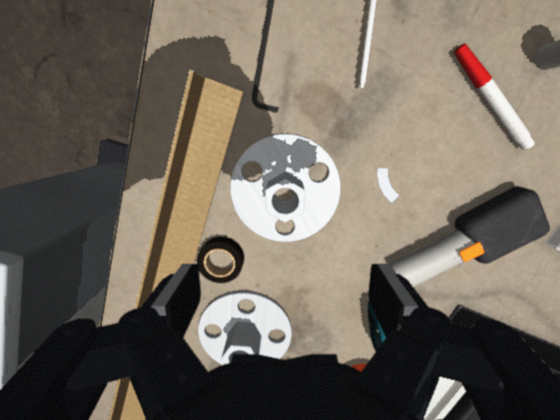

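The wrist picture shows the three-hole flange with holes at about (252,171), (318,172) and (285,227), and the collar at (286,199). The hole pattern is square to the fingers.

```bash
python3 - <<'E'
from h import *
print(fit3(ray('wrist','w1',[(252,171),(318,172),(285,227)],8)))
print(ray('wrist','w1',[(286,200)],53))
P,im,d=cloud('wrist','w1');Q=P[130:245,225:345].reshape(-1,3);q=Q[(Q[:,2]>48)&(Q[:,2]<58)]
print(q.mean(0),(q.min(0)+q.max(0))/2)
E
```

```text
(array([466.4, 369.2,   8. ]), array([166.6,  48.3, -71.9]), array([44.2, 43.6, 45.1]), np.float64(47.65))
[[467.09741404 370.60169674  53.        ]]
[466.17066718 369.93105834  53.09729147] [466.63856874 369.72481967  51.76408442]
```

```bash
python3 -m inch '[{"turn":[0,0,0],"offset":[-0.003,0,0.15],"hand":1},{"turn":[0,0,0],"offset":[-0.003,0,0.15],"hand":1},{"turn":[0,0,0],"offset":[-0.003,0,0.15],"hand":1},{"turn":[0,0,0],"offset":[-0.003,0,0.14],"hand":1},{"turn":[0,0,0],"offset":[0,0,0.09],"hand":1},{"turn":[0,0,0],"offset":[0,0,0.04],"hand":1},{"turn":[0,0,0],"offset":[0,0,0],"hand":1},{"turn":[0,0,0],"offset":[0,0,0],"hand":1}]' && python3 -m inch '[{"turn":[0,0,0],"offset":[0,0,0],"hand":-1},{"turn":[0,0,0],"offset":[0,0,0],"hand":-1},{"turn":[0,0,0],"offset":[0,0,0],"hand":-1},{"turn":[0,0,0],"offset":[0,0,0],"hand":-1},{"turn":[0,0,0],"offset":[0,0,0],"hand":-1},{"turn":[0,0,0],"offset":[0,0,0],"hand":-1},{"turn":[0,0,0],"offset":[0,0,0],"hand":-1},{"turn":[0,0,0],"offset":[0,0,0],"hand":-1},{"turn":[0,0,0],"offset":[0,0,0],"hand":-1},{"turn":[0,0,0],"offset":[0,0,0],"hand":-1}]' 60
```

```text
time_s: 4.25
tcp_pos: [465.7, 366.1, 21.7]
ee_rot: [[-0.307, 0.952, 0.001], [0.952, 0.307, 0.001], [0.001, 0.002, -1.0]]
contact_force: [0.2, 0.8, 1.0]
opening: 0.995
gripper_force: 0.0
time_s: 5.25
tcp_pos: [465.7, 366.5, 21.0]
ee_rot: [[-0.307, 0.952, 0.001], [0.952, 0.307, 0.001], [0.001, 0.002, -1.0]]
contact_force: [-0.2, -0.2, 5.8]
opening: 0.458
gripper_force: 61.8
```

```bash
python3 -m inch '[{"turn":[0,0,0],"offset":[0,0,-0.04],"hand":-1},{"turn":[0,0,0],"offset":[0,0,-0.1],"hand":-1},{"turn":[0,0,0],"offset":[0,0,-0.14],"hand":-1},{"turn":[0,0,0],"offset":[0,0,-0.12],"hand":-1},{"turn":[0,0,0],"offset":[0,0,-0.08],"hand":-1},{"turn":[0,0,0],"offset":[0,0,-0.02],"hand":-1},{"turn":[0,0,0],"offset":[0,0,0],"hand":-1}]' 80 && python3 -m inch '[{"turn":[0,0,0.0302],"offset":[0,0,0],"hand":-1},{"turn":[0,0,0.0302],"offset":[0,0,0],"hand":-1},{"turn":[0,0,0.0302],"offset":[0,0,0],"hand":-1},{"turn":[0,0,0.0302],"offset":[0,0,0],"hand":-1},{"turn":[0,0,0.0302],"offset":[0,0,0],"hand":-1},{"turn":[0,0,0.0302],"offset":[0,0,0],"hand":-1},{"turn":[0,0,0.0302],"offset":[0,0,0],"hand":-1},{"turn":[0,0,0.0302],"offset":[0,0,0],"hand":-1},{"turn":[0,0,0.0302],"offset":[0,0,0],"hand":-1},{"turn":[0,0,0.0302],"offset":[0,0,0],"hand":-1},{"turn":[0,0,0.0302],"offset":[0,0,0],"hand":-1},{"turn":[0,0,0.0302],"offset":[0,0,0],"hand":-1}]'
```

```text
time_s: 5.95
tcp_pos: [465.3, 366.2, 145.3]
ee_rot: [[-0.307, 0.952, 0.0], [0.952, 0.307, 0.0], [0.0, 0.0, -1.0]]
contact_force: [0.3, 0.8, -2.7]
opening: 0.453
gripper_force: 80.9
time_s: 7.15
tcp_pos: [464.5, 365.6, 142.8]
ee_rot: [[0.738, 0.675, -0.003], [0.675, -0.738, -0.002], [-0.003, -0.0, -1.0]]
contact_force: [0.3, -0.3, -2.1]
opening: 0.453
gripper_force: 80.9
```

```bash
python3 -m inch '[{"turn":[0,0,0],"offset":[-0.07,0.06,0],"hand":-1},{"turn":[0,0,0],"offset":[-0.1,0.09,0],"hand":-1},{"turn":[0,0,0],"offset":[-0.14,0.12,0],"hand":-1},{"turn":[0,0,0],"offset":[-0.14,0.12,0],"hand":-1},{"turn":[0,0,0],"offset":[-0.14,0.12,0],"hand":-1},{"turn":[0,0,0],"offset":[-0.14,0.12,0],"hand":-1},{"turn":[0,0,0],"offset":[-0.14,0.12,0],"hand":-1},{"turn":[0,0,0],"offset":[-0.14,0.12,0],"hand":-1},{"turn":[0,0,0],"offset":[-0.14,0.12,0],"hand":-1},{"turn":[0,0,0],"offset":[-0.14,0.12,0],"hand":-1},{"turn":[0,0,0],"offset":[-0.14,0.12,0],"hand":-1},{"turn":[0,0,0],"offset":[-0.06,0.06,0],"hand":-1}]' && python3 -m inch '[{"turn":[0,0,0],"offset":[0,0,0],"hand":-1},{"turn":[0,0,0],"offset":[0,0,0],"hand":-1}]'; python3 -c "
from h import *
s=shot('wrist','w2');print(s['tcp_pos'],np.degrees(np.arctan2(s['ee_rot'][1][0],s['ee_rot'][0][0])),np.round(s['joint_pos'],1))"
```

```text
time_s: 8.35
tcp_pos: [408.0, -126.2, 143.3]
ee_rot: [[0.737, 0.676, -0.002], [0.676, -0.737, 0.0], [-0.002, -0.002, -1.0]]
contact_force: [0.2, -0.2, -2.9]
opening: 0.453
gripper_force: 81.1
time_s: 8.55
tcp_pos: [408.9, -123.5, 143.6]
ee_rot: [[0.737, 0.676, -0.002], [0.676, -0.737, 0.001], [-0.001, -0.002, -1.0]]
contact_force: [-0.0, 1.3, -2.5]
opening: 0.455
gripper_force: 81.1
[ 408.91661573 -123.50557031  143.6392524 ] 42.558240757882324 [-16.8 -12.6 -16.3  86.5   0.  120.6]
```

View pics/w2.png

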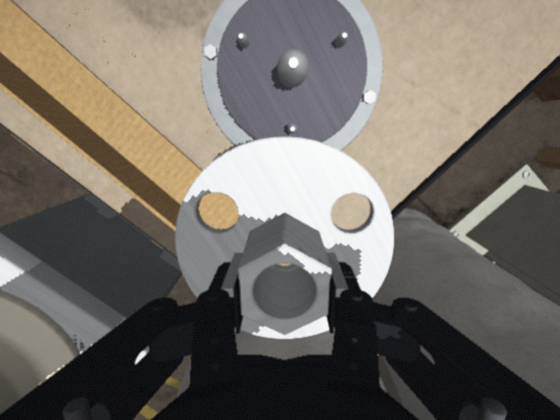

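The wrist picture shows the held flange with holes at (219,211) and (351,211). Above it is the stand, with studs near (242,40), (342,39) and (291,129) and the hub tip near (293,63). I'll enlarge it.

```bash
python3 - <<'E'
from h import *
a=cv2.imread('pics/w2.png')
cv2.imwrite('pics/c2.png',cv2.convertScaleAbs(cv2.resize(a[0:150,195:395],(800,600),interpolation=cv2.INTER_CUBIC),alpha=1.6))
P,im,d=cloud('wrist','w2')
print(np.nanmedian(P[160:180,260:320,2]),P[285:300,255:265,2].max(), [P[y,x].round(1) for y,x in [(160,286),(215,190),(215,383),(329,300),(250,286)]])
q=P[0:150,200:385].reshape(-1,3);m=(q[:,2]>20)&(q[:,2]<28);print('seat',q[m].mean(0))
# held-disc plane fit
v,u=np.mgrid[140:205,200:370];Q=P[140:205,200:370].reshape(-1,3);Q=Q[abs(Q[:,2]-130)<12]
A=np.c_[Q[:,:2],np.ones(len(Q))];print('plane',np.linalg.lstsq(A,Q[:,2],rcond=None)[0],Q.mean(0),len(Q))
E
```

```text
130.9403564077408 173.17051187950892 [array([451.9, -87.5, 131. ]), array([392.9, -68.6, 131.6]), array([ 466.2, -148.2,  131.8]), array([ 378.8, -167.1,  131.3]), array([ 428.2, -109.1,  174.6])]
seat [499.39296374 -50.97674641  24.4433408 ]
plane [-3.61766391e-03  1.76258527e-03  1.32676001e+02] [445.76253782 -92.11043264 130.90102933] 8834
```

View pics/c2.png

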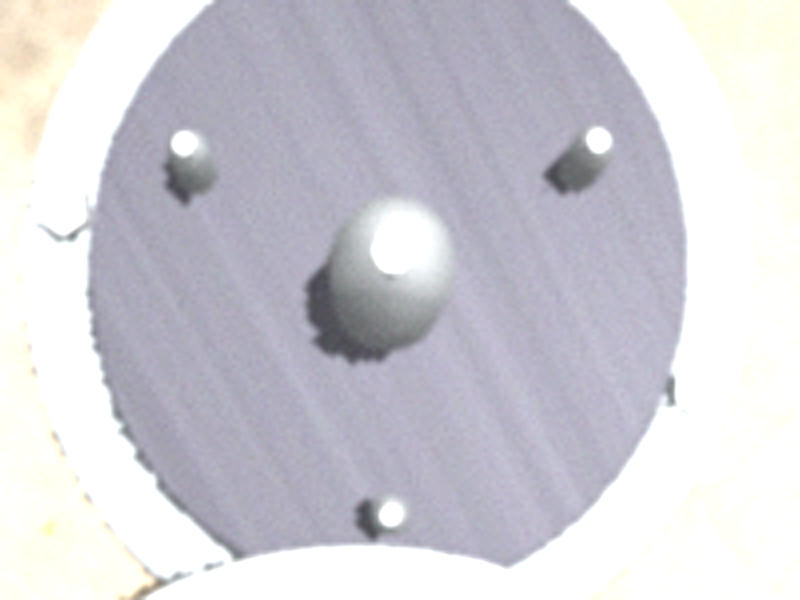

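```bash
python3 - <<'E'
from h import *
g=lambda L:[((x+.5)/4-.5+195,(y+.5)/4-.5) for x,y in L]
print('base',fit3(ray('wrist','w2',g([(201,177),(573,174),(385,521)]),24)))
print('tip',fit3(ray('wrist','w2',g([(183,143),(599,139),(391,514)]),44)))
print('hubtip',ray('wrist','w2',g([(400,248)]),68),'hubbase',ray('wrist','w2',g([(388,291)]),24))
H=ray('wrist','w2',[(219,211),(351.5,211)],131);m=H.mean(0);e=H[1]-H[0];L=np.linalg.norm(e)
n=np.array([-e[1],e[0]])/L
f=np.load('pics/w2.npz');n*=np.sign(n@f['R'][:2,0])
c=m[:2]-n*22;print('held by holes',c,L,'yaw',np.degrees(np.arctan2(n[1],n[0]))-60)
P,im,d=cloud('wrist','w2');q=P[200:340,225:350].reshape(-1,3);q=q[(q[:,2]>170)&(q[:,2]<180)]
X=f['R'][:,0];Y=f['R'][:,1];q=q-f['p'];print('collar top in tool',len(q),[((q@a).min(),(q@a).max(),(q@a).mean()) for a in (X,Y)])
# disc rim in tool: fit circle on edge in x: front edge
q=P[130:340,170:400].reshape(-1,3);q=q[abs(q[:,2]-131)<5]-f['p'];print('disc tool',(q@X).max(),(q@Y).min(),(q@Y).max())
E
```

```text
base (array([496.6, -52.7,  24. ]), array([ 102. ,  -16.3, -137.4]), array([43.3, 43.5, 44.5]), np.float64(-17.24))
tip (array([498. , -52.1,  44. ]), array([ 103.1,  -17.1, -137. ]), array([44.1, 44.1, 44. ]), np.float64(-16.98))
hubtip [[498.69546762 -52.71603597  68.        ]] hubbase [[497.68061271 -52.22754241  24.        ]]
held by holes [ 414.4750572  -121.34286664] 74.27356593292048 yaw -17.431110600731913
collar top in tool 4830 [(np.float64(-18.26037621061674), np.float64(27.426342740105152), np.float64(5.956348252481714)), (np.float64(-24.13532033883623), np.float64(30.940506021439933), np.float64(1.9344661764250766))]
disc tool 67.82438839549773 -62.35511655344083 65.64128798213329
```

```bash
python3 -m inch '[{"turn":[0,0,0],"offset":[0.05,0.002,0],"hand":-1},{"turn":[0,0,0],"offset":[0.1,0.003,0],"hand":-1},{"turn":[0,0,0],"offset":[0.12,0.004,0],"hand":-1},{"turn":[0,0,0],"offset":[0.1,0.004,0],"hand":-1},{"turn":[0,0,0],"offset":[0.066,0.003,0],"hand":-1},{"turn":[0,0,0],"offset":[0,0,0.06],"hand":-1},{"turn":[0,0,0],"offset":[0,0,0.06],"hand":-1},{"turn":[0,0,0],"offset":[0,0,0.03],"hand":-1},{"turn":[0,0,0],"offset":[0,0,0],"hand":-1},{"turn":[0,0,0],"offset":[0,0,0],"hand":-1},{"turn":[0,0,0],"offset":[0,0,0],"hand":-1}]'; python3 -c "
from h import *
s=shot('top','t3');shot('side','s3');shot('wrist','w3');print(s['tcp_pos'])
a=[cv2.imread('pics/%s.png'%n) for n in ('t3','s3','w3')]
f=lambda i,u,v,w,h:cv2.resize(a[i][v:v+h,u:u+w],(400,300),interpolation=cv2.INTER_CUBIC)
cv2.imwrite('pics/c3.png',cv2.convertScaleAbs(np.vstack([np.hstack([f(0,310,170,133,100),f(1,250,140,133,100)]),np.hstack([f(2,180,150,200,150),f(2,0,0,560,420)])]),alpha=1.4))"
```

```text
time_s: 9.7
tcp_pos: [492.6, -53.0, 108.2]
ee_rot: [[0.736, 0.677, 0.001], [0.677, -0.736, -0.0], [0.001, 0.001, -1.0]]
contact_force: [-0.4, 1.1, -3.6]
opening: 0.453
gripper_force: 81.2
[492.64898457 -52.97865218 108.22845433]
```

View pics/c3.png

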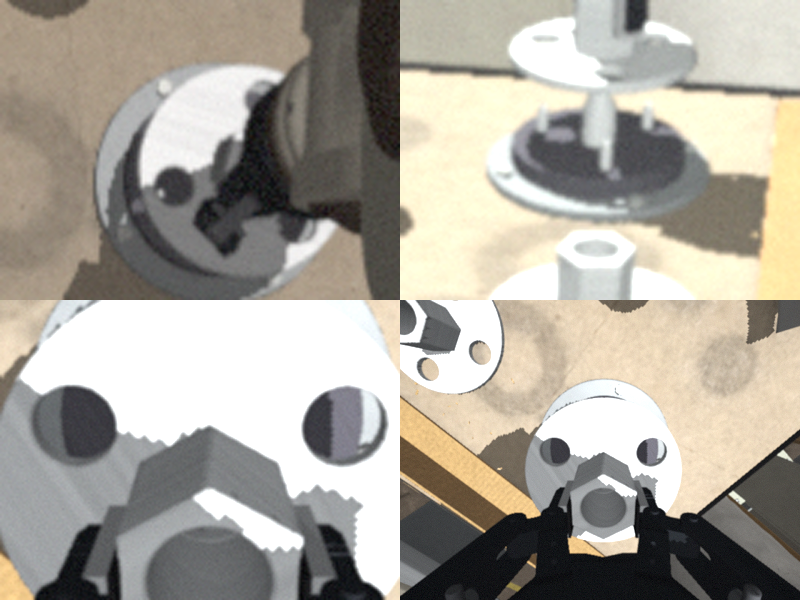

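The flange is nearly concentric. The side view puts the disc about 1 mm off the hub. I'll fit the rims from the top and side depth images to get the residual.

```bash
python3 - <<'E'
from h import *
from scipy.optimize import least_squares
def rim(name,fn,c0,z,r):
    P,_,_=cloud(name,fn);Q=P.reshape(-1,3);Q=Q[(abs(Q[:,2]-z)<7)]
    c=np.array(c0,float)
    for _ in range(4):
        D=Q[:,:2]-c;R=np.hypot(*D.T);b=(np.degrees(np.arctan2(D[:,1],D[:,0]))//4).astype(int)
        E=[]
        for k in set(b):
            m=(b==k)&(R<r+10)
            if m.any():
                i=np.argmax(np.where(m,R,0))
                if R[i]>r-8:E.append(Q[i,:2])
        E=np.array(E)
        s=least_squares(lambda x:np.hypot(*(E-x[:2]).T)-x[2],[*c,r],loss='soft_l1');c=s.x[:2]
    return s.x.round(1),len(E)
for n,a,b in [('top','top1','t3'),('side','side1','s3')]:
    print(n,'seat',rim(n,a,(494,-50),24,62),'held',rim(n,b,(495,-50),95.5,64))
T=calibration('side')['view'];print('side right axis',np.array(T)[0,:3])
g=lambda L,u0,v0:[((x+.5)/3.0075-.5+u0,(y+.5)/3-.5+v0) for x,y in L]
print(ray('side','s3',g([(203,52)],250,140),95.5),ray('side','s3',g([(199.5,153)],250,140),24))
H=ray('top','t3',g([(174,188),(258,95),(298,229)],310,170),95.5);print(fit3(H))
E
```

```text
top seat (array([494.4, -49.6,  60.9]), 90) held (array([493.5, -48.6,  62.8]), 67)
side seat (array([495.9, -46.5,  60.9]), 81) held (array([495. , -45.9,  63. ]), 77)
side right axis [-0.98581925 -0.16768494  0.00649304]
[[494.81623526 -41.87041082  95.5       ]] [[493.46546792 -30.79877072  24.        ]]
(array([493.1, -48.1,  95.5]), array([ 103.6,  -13.1, -138.5]), array([43.2, 46.8, 47.4]), np.float64(-15.97))
```

```bash
python3 -m inch '[{"turn":[0,0,0],"offset":[0,0.004,0],"hand":-1},{"turn":[0,0,0],"offset":[0,0,0.03],"hand":-1},{"turn":[0,0,0],"offset":[0,0,0.04],"hand":-1},{"turn":[0,0,0],"offset":[0,0,0.04],"hand":-1},{"turn":[0,0,0],"offset":[0,0,0.03],"hand":-1},{"turn":[0,0,0],"offset":[0,0,0.02],"hand":-1},{"turn":[0,0,0],"offset":[0,0,0],"hand":-1},{"turn":[0,0,0],"offset":[0,0,0],"hand":-1}]' && python3 -m inch '[{"turn":[0,0,0],"offset":[0,0,0.02],"hand":-1},{"turn":[0,0,0],"offset":[0,0,0.02],"hand":-1},{"turn":[0,0,0],"offset":[0,0,0.02],"hand":-1},{"turn":[0,0,0],"offset":[0,0,0],"hand":-1},{"turn":[0,0,0],"offset":[0,0,0],"hand":-1}]'
```

```text
time_s: 10.65
tcp_pos: [493.3, -53.3, 67.6]
ee_rot: [[0.736, 0.677, 0.0], [0.677, -0.736, -0.0], [0.0, 0.0, -1.0]]
contact_force: [-0.0, 0.4, -1.8]
opening: 0.459
gripper_force: 81.2
time_s: 11.15
tcp_pos: [493.1, -53.3, 52.4]
ee_rot: [[0.736, 0.677, -0.0], [0.677, -0.736, 0.0], [-0.0, -0.0, -1.0]]
contact_force: [-0.2, -0.1, -2.5]
opening: 0.455
gripper_force: 81.2
```

```bash
python3 -m inch '[{"turn":[0,0,0],"offset":[0,0,0.01],"hand":-1},{"turn":[0,0,0],"offset":[0,0,0.008],"hand":-1},{"turn":[0,0,0],"offset":[0,0,0.004],"hand":-1},{"turn":[0,0,0],"offset":[0,0,0],"hand":-1},{"turn":[0,0,0],"offset":[0,0,0],"hand":-1}]' && python3 -m inch '[{"turn":[0,0,0],"offset":[0,0,0.004],"hand":-1},{"turn":[0,0,0],"offset":[0,0,0],"hand":-1},{"turn":[0,0,0],"offset":[0,0,0],"hand":-1}]'
```

```text
time_s: 11.65
tcp_pos: [493.2, -53.3, 47.1]
ee_rot: [[0.736, 0.677, 0.0], [0.677, -0.736, 0.0], [0.0, 0.0, -1.0]]
contact_force: [1.3, -0.7, -2.5]
opening: 0.452
gripper_force: 81.2
time_s: 11.95
tcp_pos: [493.2, -53.3, 46.0]
ee_rot: [[0.736, 0.677, 0.0], [0.677, -0.736, 0.0], [0.0, 0.0, -1.0]]
contact_force: [0.3, 0.5, -3.5]
opening: 0.454
gripper_force: 81.2
```

```bash
python3 -m inch '[{"turn":[0,0,0],"offset":[0,0,0.004],"hand":-1},{"turn":[0,0,0],"offset":[0,0,0.002],"hand":-1},{"turn":[0,0,0],"offset":[0,0,0],"hand":-1},{"turn":[0,0,0],"offset":[0,0,0],"hand":-1}]'
```

```text
time_s: 12.35
tcp_pos: [493.3, -53.3, 45.1]
ee_rot: [[0.736, 0.677, 0.0], [0.677, -0.736, -0.0], [0.0, 0.0, -1.0]]
contact_force: [-3.7, 0.2, 5.1]
opening: 0.458
gripper_force: 81.7
```

Contact shows at the expected seat height. Now I'll release and retract.

```bash
python3 -m inch '[{"turn":[0,0,0],"offset":[0,0,0],"hand":1},{"turn":[0,0,0],"offset":[0,0,0],"hand":1},{"turn":[0,0,0],"offset":[0,0,0],"hand":1},{"turn":[0,0,0],"offset":[0,0,0],"hand":1},{"turn":[0,0,0],"offset":[0,0,0],"hand":1},{"turn":[0,0,0],"offset":[0,0,0],"hand":1},{"turn":[0,0,0],"offset":[0,0,0],"hand":1},{"turn":[0,0,0],"offset":[0,0,0],"hand":1}]' && python3 -m inch '[{"turn":[0,0,0],"offset":[0,0,-0.06],"hand":1},{"turn":[0,0,0],"offset":[0,0,-0.1],"hand":1},{"turn":[0,0,0],"offset":[0,0,-0.15],"hand":1},{"turn":[0,0,0],"offset":[0,0,-0.15],"hand":1},{"turn":[0,0,0],"offset":[0,0,-0.1],"hand":1},{"turn":[0,0,0],"offset":[0,0,0],"hand":1},{"turn":[0,0,0],"offset":[0,0,0],"hand":1}]'; python3 - <<'E'
from h import *
shot('wrist','w4');shot('side','s4');a=cv2.imread('pics/w4.png');b=cv2.imread('pics/s4.png')
cv2.imwrite('pics/c4.png',np.hstack([cv2.resize(a,(400,300)),cv2.resize(b[120:270,220:420],(400,300))]))
for n,k in (('wrist','w4'),('side','s4')):
    P,_,_=cloud(n,k);Q=P.reshape(-1,3)[:];Q=Q[np.hypot(Q[:,0]-494,Q[:,1]+50)<60];Q=Q[(Q[:,2]>20)&(Q[:,2]<45)]
    A=np.c_[Q[:,:2]-[494,-50],np.ones(len(Q))];print(n,np.linalg.lstsq(A,Q[:,2],rcond=None)[0],np.median(Q[:,2]))
E
```

```text
time_s: 13.15
tcp_pos: [493.2, -53.3, 44.6]
ee_rot: [[0.736, 0.677, 0.0], [0.677, -0.736, 0.0], [0.0, 0.0, -1.0]]
contact_force: [-0.0, 0.4, 0.3]
opening: 1.001
gripper_force: 0.0
time_s: 13.85
tcp_pos: [493.5, -53.4, 185.6]
ee_rot: [[0.736, 0.677, 0.002], [0.677, -0.736, -0.0], [0.001, 0.001, -1.0]]
contact_force: [-0.6, -0.3, -0.6]
opening: 1.002
gripper_force: 0.0
wrist [-1.75197963e-03  1.59106579e-03  3.18230669e+01] 32.34802866222344
side [2.97627365e-03 6.22462714e-03 3.25286094e+01] 31.92024934029706
```

View pics/c4.png

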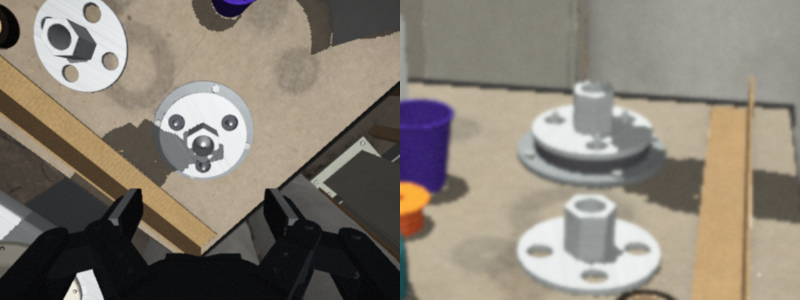

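The flange lies flat with its disc top at z≈32 (24 + 8). The hub is in the bore, the studs are through the holes, and the four-hole flange is where it was.

```bash
python3 -c "
from cell import sign_off;print(sign_off())"
```

```text
the job is handed in; nothing more can be done
None
```

The three-hole flange is on the stand: it lies flat and fully home with the studs through its holes, the gripper is clear, and the four-hole flange was left alone; I handed the job in at about 14 s, and no verdict came back.

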